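# Close the gas filter housing and hold it shut

## Task

Stand the white filter cartridge upright in the round pocket of the aluminium lower housing half and let go of it, then fit the blue upper half over it onto the two brass dowels. Press the upper half down against the spring until the two halves meet flush all round, and finish while still holding the pair pressed together with the gripper. Leave the green gas bottle, the screw tray and the screwdriver where they are.

Things in the scene. Friction and masses are not known exactly. Their poses are not given: they have to be found in the camera images.
- base_face (a point): Lower housing half, fixed to the bench: aluminium block 70 x 120 x 40 mm (x, y, z) on a wooden board 130 x 170 x 15 mm. This point: centre of its flat top (joint face), 55 mm above the bench; z up, y along the long side. Brass dowels, 8 mm in diameter, 28 mm high, tips tapered, stand on the face at y = -45 and +45 mm. A round pocket, 36 mm in diameter, opens at this point.
- seat (a joint): Black spring seat, the floor of the pocket: 0 m at rest (22 mm below the joint face), grows as it is pushed down, at most 0.006. It pushes back with 6 N at rest plus 1 N per mm. With the cartridge in and the halves flush it reads about 0.005 or a little more.
- cartridge_mid (a point): Filter cartridge: white cylinder with two orange bands, 28 mm in diameter, 58 mm high, about 50 g, both ends alike, starts standing on the bench. This point: its centre, half-way up; z along its axis. Standing on the seat in the pocket, its upper 36 mm stick out above the joint face (grip it near the top so that the fingers clear the block).
- cover_grip (a point): Upper housing half: blue block 70 x 120 x 38 mm (x, y, z), about 0.32 kg, lying joint face down, with a white grip block on top, 30 mm (x) by 46 mm (y), 46 mm high. This point: centre of the grip block, 61 mm above the joint face, 23 mm above the blue top; z up, y along the long side.
- cover_face (a point): Centre of the upper half's underside (joint face), axes as cover_grip; shut, it meets base_face. 10 mm dowel holes go right through at y = -45 and +45 mm; a cavity 46 mm in diameter, 30 mm deep, takes the cartridge. Fits either way round. Left unpressed, it rests on the cartridge 5 to 6 mm open: keep pressing, about 10 to 20 N.
- gas_bottle: Bystander: green gas bottle with a brass valve and black hand wheel, 50 mm in diameter and 150 mm high, standing; origin at the centre of its underside.
- screw_tray: Bystander: open black tray with screws, 70 x 100 x 25 mm; origin at the centre of its underside.
- screwdriver: Bystander: red-handled screwdriver lying on the bench along its own x axis; origin under its middle.
There are look-alikes about, which are no part of the job. Several things look just like the part that bears base_face: the one meant starts nearest to the robot's base.

How it is judged:
On the way, in this order (a step that is already met when the one before it is completed fails the run):
1. the cartridge stands upright in the pocket of the lower half, let go, before the cover is on (horizontal distance between cartridge_mid and base_face below 0.008 m and z of cartridge_mid in the frame of base_face below 0.01 m and angle between the z axis of cartridge_mid and the z axis of base_face, either way round below 0.2 rad and contact force between the fingers and cartridge below 0.3 N and distance between cover_face and base_face above 0.04 m), for 0.2 s.
2. the upper half sits over both dowels (horizontal distance between cover_face and base_face below 0.004 m and angle between the y axis of cover_face and the y axis of base_face, either way round below 0.08 rad and z of cover_face in the frame of base_face below 0.015 m), for 0.2 s.
At the end, for the whole second after the job is handed in: Upper half on both dowels (3 mm, 0.05 rad; tilt under 0.03 rad), faces under 1.8 mm apart and touching (over 0.5 N), cartridge upright in the pocket within 8 mm, seat down over 3 mm, fingers still pressing or gripping the upper half (over 1 N), at rest (horizontal distance between cover_face and base_face below 0.003 m and angle between the y axis of cover_face and the y axis of base_face, either way round below 0.05 rad and angle between the z axis of cover_face and the z axis of base_face, either way round below 0.03 rad and z of cover_face in the frame of base_face below 0.0018 m and value of joint seat above 0.003 m and horizontal distance between cartridge_mid and base_face below 0.008 m and angle between the z axis of cartridge_mid and the z axis of base_face, either way round below 0.2 rad and contact force between the fingers and cover above 1 N and contact force between cover and base above 0.5 N and linear speed of cover below 0.02 m/s); the arm keeps its last pose, push and grip.
It fails at once if the gas bottle is shifted more than 30 mm or tipped (distance of gas_bottle from where it was at the start of the episode above 0.03 m or angle between gas_bottle's own z axis and vertical above 0.5 rad).
It fails at once if the screw tray is shifted more than 30 mm (distance of screw_tray from where it was at the start of the episode above 0.03 m).
It fails at once if the screwdriver is shifted more than 40 mm (distance of screwdriver from where it was at the start of the episode above 0.04 m).
It also fails if it takes over 61 s, if anything falls off the work surface, if the arm or the gripper's body presses on something with over 40 N, if the wrist force passes 120 N, or if a joint passes its speed limit or range.

## Robot

A 6-joint arm with a two-finger parallel gripper is mounted at the origin on the work surface. World frame = base frame: x ahead of the robot, y to its left, z up, the work surface at z = 0. Lengths are in m, angles in rad, forces in N, time in s.
With the tool pointing down it reaches from about 0.375 to 0.9 m from the base axis. Payload 3.1 kg.
Tool frame: the origin (TCP) lies between the finger pads; the fingertips stand 14 mm ahead of it and the grasp point (between the pads) lies 5 mm behind it (robot.finger_overhang is the distance from the TCP to the fingertips, in m); z points along the fingers, y is the line along which they close (so a half turn about z gives the same grasp; the last joint's range is limited). The gripper opens to 87 mm and grips with 3 to 60 N. Pads are 19 mm wide; open, the fingers measure 117 mm over their backs; the gripper's body (75 mm by 190 mm) begins 51 mm behind the grasp point.
Start: joints at [1.111, 0.527, 1.433, -0, 1.181, -0.178], TCP at [0.174, 0.6, 0.237] pointing down, gripper open.
Joint ranges: [-3.08, 3.08], [-0.75, 2.2], [0.22, 2.44], [-1.43, 4.57], [0, 2.65], [-2.85, 2.85]. Speed limits (rad/s): [2.79, 2.79, 3.14, 3.14, 3.14, 3.14].

## Interface

Orientations are given as a unit quaternion [x, y, z, w].
In Python, from rig import monitor, cams, workorder, robot gives the robot as it stands.
- The arm moves only by the tool send_rows, never from a script. Its argument "moves" is one flat list of numbers, 7 for each row, row after row: the opening, from 0 (shut) to 1 (fully open), then the shift along the world's x, y, z in cm, then the turn, a rotation vector about the world's x, y, z in rad. A call has 1 to 5 rows; each row is the pose to reach, as a shift and turn from the pose commanded when the call began; what a row does not reach only later rows make up. A row lasts 1/12 s, in which the tool goes at most 41.7 mm and 7.16 degrees, less where a joint would pass 70% of its speed; a pose out of reach is approached as far as the arm can. A call with a gripper value outside its range is refused whole. The fingers move at their own pace and stop on an object; "grip_force" is the grip in N (left out, the last holds). Time passes only in rows, so rows that repeat a pose let the fingers close. It gives the time, the measured TCP pose, the force, the opening and the grip force at its end, in the units of the state.
- monitor.get_obs(): the state, without advancing time (a new reading comes with each control period).
- cams.camera(name): name is "scene" or "side" or "wrist"; returns a dict with "pixels" (400x640x3 uint8, blue, green, red), "range_z" (400x640 float32, m along the optical axis (not along the pixel's ray), 0 where there is no reading), "fovy" (degrees; the focal length in pixels is half the picture's height over the tangent of half this angle, whatever the lens; pixels are square), "cx", "cy" (the principal point, pixels), "rvec" (rotation vector, rad) and "tvec" (3), from world to camera coordinates, as OpenCV has them; the wrist camera has in their place "hand_eye" (4x4, takes a point from camera to tool coordinates, whose origin is the TCP and whose axes are the flange's). Camera axes: x right, y down, z forward; pixel columns grow to the right and rows downward; lengths in m; the calibration is good to about 2 mm. A picture is of the moment at which its call begins: read the wrist's pose just before it.
- workorder.hand_in(): hands the job in; it is judged then, once.
The state is a dict: "time": time; "q": joint angles; "joint_velocities": joint speeds; "joint_torque": joint torques, N m; "position": TCP position; "tool_rot": TCP orientation; "ft_force": force on the tool from outside, world axes, zero at the start; "moment": the same for the moment, N m; "grip_width": finger opening in m; "grip_force": force on a finger pad.
Only numpy, scipy, OpenCV 4.12 (cv2) and the standard library are available. Lean on these libraries where they do the work, as an engineer would, in place of code of your own. Each camera call takes 0.05 s, during which the arm holds its last target. There are 200 camera calls.

## Working session

There is one attempt and no reset: what is moved stays moved. The work goes in short steps, Python scripts to look and compute and a tool call to move; the robot and the scene stay as the last step left them, time stands still between calls to the robot, and variables do not carry over. Pictures are saved under pics/ and viewed, at most 10 in all, crops included, and the job is handed in when it is done.

Besides the shell and the picture viewer there is one more tool, called after "Request:" as name(argument=value, ...) on one line, values as JSON. send_rows: Moves the arm, as the interface text tells. Its arguments: {"type":"object","properties":{"moves":{"type":"array","items":{"type":"number"}},"grip_force":{"type":"number"}},"required":["moves"]}

```bash
mkdir -p pics; cat > h.py <<'E'
import numpy as np, cv2
from scipy.spatial.transform import Rotation as R
from rig import monitor, cams, workorder, robot
def shot(n):
    o=monitor.get_obs(); c=cams.camera(n); c['o']=o
    h,w=c['pixels'].shape[:2]; c['f']=h/2/np.tan(np.radians(c['fovy'])/2)
    if 'rvec' in c:
        Rm=cv2.Rodrigues(np.array(c['rvec'],float))[0]; t=np.array(c['tvec'],float).ravel()
        c['R']=Rm.T; c['p']=-Rm.T@t
    else:
        T=np.array(c['hand_eye']); Rt=R.from_quat(o['tool_rot']).as_matrix()
        c['R']=Rt@T[:3,:3]; c['p']=Rt@T[:3,3]+np.array(o['position'])
    return c
def ray(c,u,v):
    return c['R']@np.array([(u-c['cx'])/c['f'],(v-c['cy'])/c['f'],1.])
def plane(c,u,v,z):
    d=ray(c,u,v); return c['p']+d*(z-c['p'][2])/d[2]
def cloud(c):
    Z=c['range_z']; v,u=np.mgrid[:Z.shape[0],:Z.shape[1]]
    P=np.stack([(u-c['cx'])/c['f']*Z,(v-c['cy'])/c['f']*Z,Z],-1)@c['R'].T+c['p']
    P[Z<=0]=np.nan; return P
def proj(c,P):
    q=c['R'].T@(np.array(P)-c['p']); return q[:2]/q[2]*c['f']+[c['cx'],c['cy']]
E
python3 - <<'E'
from h import *
for n in ['scene','side','wrist']:
    c=shot(n); cv2.imwrite(f'pics/{n}0.png',c['pixels']); print(n,c['p'].round(3),ray(c,320,200).round(2),c['f'])
    np.save(f'pics/{n}0.npy',cloud(c))
print(c['o'])
E
```

```text
scene [1.448 0.436 0.739] [-0.73 -0.39 -0.56] 519.4734950875899
side [ 0.439 -1.03   0.872] [ 0.09  0.78 -0.62] 502.7652688167727
wrist [0.11  0.618 0.384] [ 0.24 -0.08 -0.97] 282.1990466774323
{'time': 0.1, 'q': array([ 1.11049370e+00,  5.28334249e-01,  1.43376926e+00,  1.42850899e-06,
        1.18139581e+00, -1.78503027e-01]), 'joint_velocities': array([ 1.33535030e-04, -4.54523909e-04, -1.98031321e-03, -1.55829026e-05,
       -8.64351431e-04, -1.91717104e-04]), 'joint_torque': array([ 1.77210090e-04, -4.40984166e+01, -1.77149856e+01,  6.34724647e-02,
        5.33563877e-02, -5.64312654e-05]), 'position': array([0.17349299, 0.59978467, 0.23569495]), 'tool_rot': array([ 1.40434258e-01,  9.90089547e-01, -9.04909172e-04, -2.99973409e-04]), 'ft_force': array([ 0.83633993, -1.16878713,  0.91311783]), 'moment': array([ 0.08861843,  0.01391266, -0.01912853]), 'grip_force': 0.0, 'grip_width': 0.08676725156140717}
```

View pics/scene0.png

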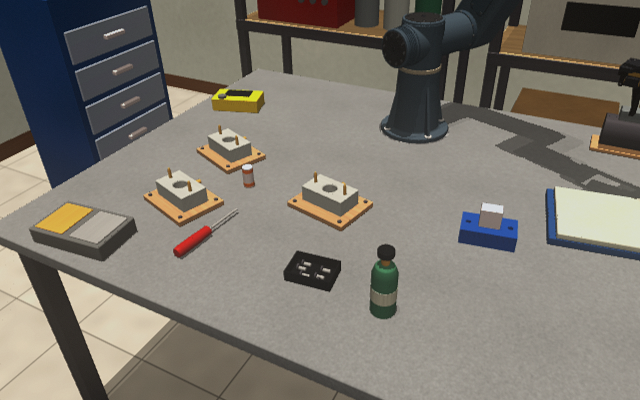

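View pics/side0.png

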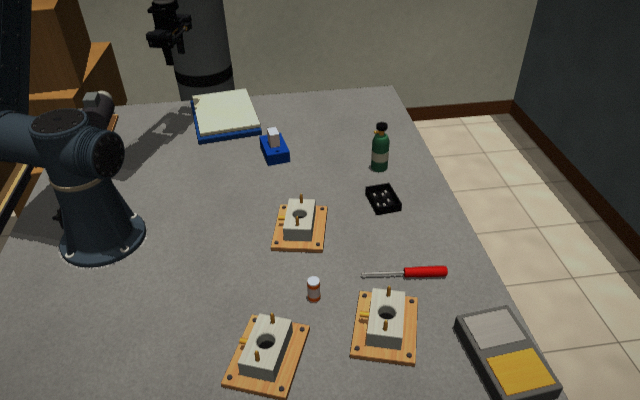

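The scene view shows three housing bases, at about (230,145), (182,188) and (330,193). The cartridge is at (248,176), the cover at (489,228), the bottle at (384,285), the tray at (313,270) and the screwdriver at (205,233). The side view shows the same bases at (265,342), (386,318) and (300,216), the cartridge at (314,290) and the cover at (275,148). Next I'll measure them all.

```bash
python3 - <<'E'
from h import *
for n,B,cart,cov in [('scene',[(230,145),(182,188),(330,193)],(248,176),(489,228)),('side',[(265,345),(386,318),(300,216)],(314,290),(275,148))]:
    c=shot(n); P=cloud(c); im=c['pixels'].astype(int)
    sat=im.max(2)-im.min(2)
    v,u=np.mgrid[:400,:640]
    def rect(m,lab):
        k,l,s,ce=cv2.connectedComponentsWithStats(m.astype('uint8'))
        if k<2: print(lab,'none'); return
        i=1+s[1:,4].argmax(); Q=P[l==i]
        r=cv2.minAreaRect((Q[:,:2]*1000).astype(np.float32)); b=cv2.boxPoints(r)
        print(n,lab,'n',len(Q),'z',np.median(Q[:,2]).round(4),'rect',np.round(r[0],1),np.round(r[1],1),round(r[2],1),'dist',np.hypot(*r[0]).round(0))
    for b in B:
        near=(abs(u-b[0])<45)&(abs(v-b[1])<45)
        rect(near&(abs(P[...,2]-.055)<.006)&(sat<45),('base',b))
    near=(abs(u-cart[0])<14)&(abs(v-cart[1])<18)
    rect(near&(P[...,2]>.01),'cart all'); rect(near&(abs(P[...,2]-.058)<.005),'cart top')
    near=(abs(u-cov[0])<40)&(abs(v-cov[1])<40)
    rect(near&(abs(P[...,2]-.038)<.005),'cov top'); rect(near&(abs(P[...,2]-.084)<.005),'grip top'); 
    rect((P[...,2]>.1)&(im[...,1]>im[...,2]+15)&(im[...,1]>im[...,0]+10),'bottle')
c=shot('scene');im=c['pixels']
cv2.imwrite('pics/crop1.png',cv2.resize(im[110:240,140:390],None,fx=3,fy=3,interpolation=cv2.INTER_CUBIC))
E
```

```text
scene ('base', (230, 145)) n 483 z 0.055 rect [ 400.3 -418.5] [127.7  73.4] 67.9 dist 579.0
scene ('base', (182, 188)) n 710 z 0.0551 rect [ 649.6 -385.5] [127.8  72.6] 71.9 dist 755.0
scene ('base', (330, 193)) n 783 z 0.0552 rect [504.9 -43.2] [124.9  76.5] 78.1 dist 507.0
scene cart all n 323 z 0.0255 rect [ 474.2 -317.7] [137.4  57.7] 30.4 dist 571.0
scene cart top n 62 z 0.0583 rect [ 513.2 -277.9] [28.3 26.3] 47.8 dist 584.0
scene cov top n 907 z 0.0387 rect [462.1 330.7] [ 76.3 119.9] 9.5 dist 568.0
scene grip top n 209 z 0.0844 rect [462.5 330.2] [33.5 45.6] 7.1 dist 568.0
scene bottle n 329 z 0.1113 rect [778.4 206.1] [35.2 43. ] 15.7 dist 805.0
side ('base', (265, 345)) n 1675 z 0.0549 rect [ 398.  -421.3] [123.1  71.2] 67.9 dist 580.0
side ('base', (386, 318)) n 1421 z 0.0551 rect [ 647.2 -387.7] [124.3  69.7] 72.4 dist 754.0
side ('base', (300, 216)) n 773 z 0.0548 rect [501.8 -46. ] [127.7  70.1] 78.0 dist 504.0
side cart all n 271 z 0.047 rect [ 508.3 -284.1] [28.1 27.5] 55.2 dist 582.0
side cart top n 110 z 0.0577 rect [ 508.6 -283.2] [26.3 27. ] 55.2 dist 582.0
side cov top n 352 z 0.0376 rect [458.4 325.8] [ 71.  128.4] 9.3 dist 562.0
side grip top n 83 z 0.0834 rect [457.6 326.5] [28.7 53.1] 9.4 dist 562.0
side bottle n 108 z 0.1094 rect [764.8 190.2] [30.2 44.3] 82.3 dist 788.0
```

View pics/crop1.png

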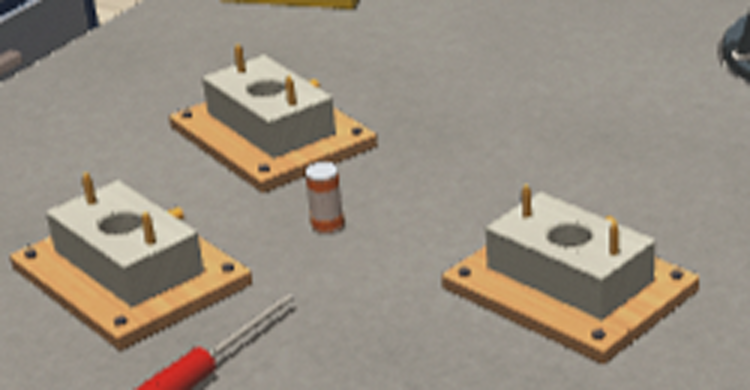

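The bases are at 0.505 m (scene 330,193), 0.579 m (230,145) and 0.755 m (182,188) from the robot's base. The one at (330,193) is nearest, so it is the one meant, and the crop confirms it at crop (570,245). I'll move over the cover first and look from near.

Request:
send_rows(moves=[1,3.5,-2,0,0,0,-0.1,1,7,-4,0,0,0,-0.2,1,10.5,-6,0,0,0,-0.3,1,14,-8,0,0,0,-0.4,1,17.5,-10,0,0,0,-0.5])

```text
time: 0.72
position: [0.35, 0.4993, 0.2366]
tool_rot: [0.383, 0.924, 0.0, -0.0]
ft_force: [0.6, 0.6, 0.3]
grip_width: 0.0868
grip_force: 0.0
```

Request:
send_rows(moves=[1,2.2,-3.4,0,0,0,-0.1,1,4.4,-6.8,0,0,0,-0.2,1,6.6,-10.2,0,0,0,-0.3,1,8.8,-13.6,0,0,0,-0.4,1,11,-17,0,0,0,-0.5])

```text
time: 1.13
position: [0.4595, 0.3286, 0.2366]
tool_rot: [0.6, 0.8, 0.0, 0.0]
ft_force: [1.1, 0.2, 0.6]
grip_width: 0.0869
grip_force: 0.0
```

```bash
cat >> h.py <<'E'
def rect(P,m,lab):
    k,l,s,ce=cv2.connectedComponentsWithStats(m.astype('uint8'))
    if k<2: print(lab,'none'); return
    i=1+s[1:,4].argmax(); Q=P[l==i]
    r=cv2.minAreaRect((Q[:,:2]*1000).astype(np.float32))
    print(lab,'n',len(Q),'z',np.median(Q[:,2]).round(4),'rect',np.round(r[0],1),np.round(r[1],1),round(r[2],1),'px',ce[i].round(0))
E
python3 - <<'E'
from h import *
c=shot('wrist'); P=cloud(c); im=c['pixels'].astype(int); cv2.imwrite('pics/w1.png',c['pixels'])
print(c['p'],c['o']['position'])
blue=im[...,0]>im[...,2]+40
near=np.hypot(P[...,0]-.46,P[...,1]-.328)<.09
rect(P,near&(abs(P[...,2]-.038)<.004),'cov'); rect(P,near&(abs(P[...,2]-.084)<.005),'grip'); rect(P,near&blue&(P[...,2]>.02),'blue')
E
```

```text
[0.44142917 0.3930099  0.38497928] [0.45953265 0.32858779 0.23661338]
cov n 3951 z 0.0382 rect [461.3 328.7] [ 70.  120.3] 9.2 px [322. 176.]
grip n 1123 z 0.0841 rect [461.2 328.7] [29.9 46.3] 9.1 px [322. 188.]
blue n 3975 z 0.0382 rect [461.3 328.7] [ 70.  120.3] 9.2 px [322. 176.]
```

View pics/w1.png

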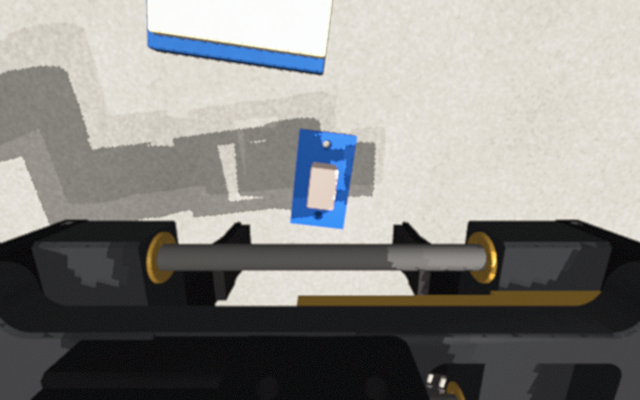

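Request:
send_rows(moves=[1,2,-3.6,0,0,0,-0.1,1,4,-7.2,0,0,0,-0.2,1,6,-10.8,0,0,0,-0.3,1,7,-14.6,0,0,0,-0.4,1,8,-18.4,0,0,0,-0.5])

```text
time: 1.6
position: [0.5396, 0.1447, 0.2366]
tool_rot: [0.779, 0.627, 0.0, 0.0]
ft_force: [-0.2, -0.6, -0.2]
grip_width: 0.0868
grip_force: 0.0
```

Request:
send_rows(moves=[1,-0.5,-3.8,0,0,0,0,1,-1,-7.6,0,0,0,0,1,-2,-11.4,0,0,0,0,1,-2.5,-15.2,0,0,0,0,1,-3,-19,0,0,0,0])

```text
time: 2.02
position: [0.5081, -0.0451, 0.2366]
tool_rot: [0.777, 0.629, 0.0, -0.0]
ft_force: [1.0, -0.6, -0.3]
grip_width: 0.0865
grip_force: 0.0
```

The wrist view shows the cover at (322,178) with its grip block at (322,188), and the sizes match those given. Next I'll measure the base from here and then move on to the cartridge.

```bash
cat > base.py <<'E'
from h import *
import sys
c=shot('wrist'); P=cloud(c); im=c['pixels'].astype(int); cv2.imwrite('pics/'+sys.argv[1],c['pixels'])
near=np.hypot(P[...,0]-.503,P[...,1]+.045)<.085
rect(P,near&(abs(P[...,2]-.055)<.004),'base')
m=near&(P[...,2]>.068)&(P[...,2]<.09)
k,l,s,ce=cv2.connectedComponentsWithStats(m.astype('uint8'))
for i in range(1,k):
    if s[i,4]>3: print('dowel',s[i,4],ce[i].round(1),np.median(P[l==i],0).round(4))
# pocket by depth: points below face inside
m=near&(P[...,2]<.05)&(np.hypot(P[...,0]-.503,P[...,1]+.045)<.027); rect(P,m,'pocket')
v,u=np.nonzero(m&(c['range_z']>0)); 
if len(u):
    (a,b),r=cv2.minEnclosingCircle(np.c_[u,v].astype(np.float32)); print('pocket rim',plane(c,a,b,.055).round(4),r/c['f']*(c['p'][2]-.055))
E
python3 base.py w2.png
```

```text
base n 5013 z 0.0551 rect [504.2 -45.4] [119.7  70. ] 77.8 px [317. 181.]
dowel 46 [317.  146.8] [ 5.142e-01 -2.000e-04  8.020e-02]
dowel 51 [317.3 224.7] [ 0.4953 -0.087   0.0788]
pocket n 666 z 0.0323 rect [503.5 -46.4] [33.2 34.2] 31.4 px [318. 183.]
pocket rim [ 0.5046 -0.0438  0.055 ] 0.017326342097993917
```

Request:
send_rows(moves=[1,0,-4,0,0,0,0,1,0,-8,0,0,0,0,1,0,-12,0,0,0,0,1,0,-16,0,0,0,0,1,0,-20,0,0,0,0])

```text
time: 2.48
position: [0.5087, -0.2452, 0.2367]
tool_rot: [0.777, 0.629, 0.0, 0.0]
ft_force: [0.3, 0.3, -0.0]
grip_width: 0.0871
grip_force: 0.0
```

Request:
send_rows(moves=[1,0,-3,0,0,0,0,1,0,-3.5,0,0,0,0,1,0,-3.5,0,0,0,0])

```text
time: 2.73
position: [0.5089, -0.2807, 0.2363]
tool_rot: [0.779, 0.628, 0.0, 0.0]
ft_force: [-0.3, 0.6, 0.4]
grip_width: 0.0867
grip_force: 0.0
```

```bash
python3 - <<'E'
from h import *
c=shot('wrist'); P=cloud(c); cv2.imwrite('pics/w3.png',c['pixels'])
near=np.hypot(P[...,0]-.511,P[...,1]+.281)<.035
rect(P,near&(abs(P[...,2]-.058)<.004),'cart')
print(c['o']['position'],c['p'])
E
```

```text
cart n 433 z 0.0581 rect [ 511.  -281.2] [27.3 27.3] 43.5 px [322. 184.]
[ 0.50888393 -0.2806587   0.23634551] [ 0.52403467 -0.21501519  0.38469588]
```

View pics/w2.png

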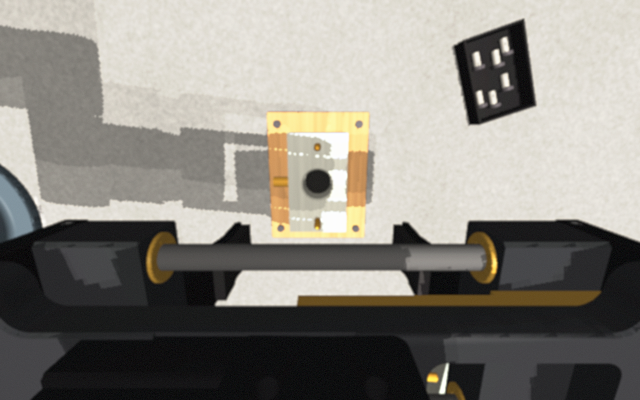

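The wrist view shows the base face centred at (317,181), with dowels at (317,147) and (317,225) and the pocket at (318,183). Sizes and yaw agree. Now I'll descend on the cartridge.

Request:
send_rows(moves=[1,0.2,0,-4,0,0,0,1,0.2,-0.1,-8,0,0,0,1,0.2,-0.1,-12,0,0,0,1,0.2,-0.1,-16,0,0,0,1,0.2,-0.1,-18,0,0,0])

```text
time: 3.2
position: [0.5086, -0.2752, 0.0526]
tool_rot: [0.777, 0.63, -0.001, -0.004]
ft_force: [0.1, 1.2, 0.5]
grip_width: 0.0871
grip_force: 0.0
```

Request:
send_rows(moves=[1,0,0,-1,0,0,0,1,0,0,-1.5,0,0,0,1,0,0,-1.5,0,0,0,0.5,0,0,-1.5,0,0,0,0,0,0,-1.5,0,0,0], grip_force=12)

```text
time: 3.62
position: [0.512, -0.2801, 0.0434]
tool_rot: [0.777, 0.629, 0.0, 0.002]
ft_force: [0.5, -0.7, -0.1]
grip_width: 0.0802
grip_force: 0.0
```

Request:
send_rows(moves=[0,0,0,0,0,0,0,0,0,0,0,0,0,0,0,0,0,0,0,0,0,0,0,0,0,0,0,0])

```text
time: 3.95
position: [0.5109, -0.2799, 0.0421]
tool_rot: [0.778, 0.629, 0.0, 0.0]
ft_force: [0.2, -0.3, 0.3]
grip_width: 0.0549
grip_force: 0.0
```

Request:
send_rows(moves=[0,0,-0.1,0,0,0,0,0,0,-0.1,0,0,0,0,0,0,-0.1,0,0,0,0,0,0,-0.1,0,0,0,0,0,0,-0.1,0,0,0,0])

```text
time: 4.37
position: [0.5106, -0.2806, 0.0414]
tool_rot: [0.778, 0.629, -0.0, -0.0]
ft_force: [-0.0, 0.1, 0.5]
grip_width: 0.0275
grip_force: 11.9
```

Request:
send_rows(moves=[0,0,0,0,0,0,0,0,0,0,0,0,0,0,0,0,0,0,0,0,0])

```text
time: 4.62
position: [0.5107, -0.2806, 0.0414]
tool_rot: [0.778, 0.629, -0.0, -0.0]
ft_force: [-0.4, 0.2, -0.1]
grip_width: 0.0276
grip_force: 11.9
```

Request:
send_rows(moves=[0,0,0,3,0,0,0,0,0,0,6,0,0,0,0,0,0,9,0,0,0,0,0,2,12,0,0,0,0,-0.1,5,12,0,0,0])

```text
time: 5.03
position: [0.5141, -0.2352, 0.1675]
tool_rot: [0.779, 0.627, 0.002, 0.007]
ft_force: [2.0, 0.8, -1.8]
grip_width: 0.0276
grip_force: 11.9
```

Request:
send_rows(moves=[0,-0.1,4,0,0,0,0,0,-0.2,8,0,0,0,0,0,-0.3,12,0,0,0,0,0,-0.4,15.5,0,0,0,0,0,-0.5,18.5,0,0,0,0])

```text
time: 5.45
position: [0.5039, -0.0432, 0.1616]
tool_rot: [0.777, 0.629, -0.0, -0.0]
ft_force: [-0.1, -0.5, -0.6]
grip_width: 0.0277
grip_force: 11.9
```

Request:
send_rows(moves=[0,0,0,-1,0,0,0,0,0,0,-2,0,0,0,0,0,0,-2,0,0,0,0,0,0,-2,0,0,0,0,0,0,-2,0,0,0])

```text
time: 5.87
position: [0.5051, -0.047, 0.1413]
tool_rot: [0.778, 0.628, -0.0, 0.0]
ft_force: [0.5, -0.3, -0.6]
grip_width: 0.0276
grip_force: 11.9
```

```bash
python3 - <<'E'
from h import *
for n in ['wrist','side','scene']:
    c=shot(n); P=cloud(c); im=c['pixels']
    if n=='wrist':
        print(c['o']['position'])
    else:
        near=(np.hypot(P[...,0]-.504,P[...,1]+.045)<.03)&(P[...,2]>.09)&(P[...,2]<.15)
        # orange/white cartridge pixels
        rect(P,near,n)
    a,b=np.array(proj(c,[.504,-.045,.1]),int); print(n,a,b)
    if n=='side': cv2.imwrite('pics/s1.png',cv2.resize(im[b-60:b+60,a-80:a+80],None,fx=4,fy=4))
E
```

```text
[ 0.50511768 -0.04698522  0.14131639]
wrist 317 220
side n 236 z 0.1321 rect [503.8 -56.5] [48.5 20.1] 4.1 px [299. 193.]
side 299 198
scene n 257 z 0.1328 rect [506.8 -42.1] [25.9 52.4] 68.6 px [328. 163.]
scene 328 171
```

View pics/s1.png

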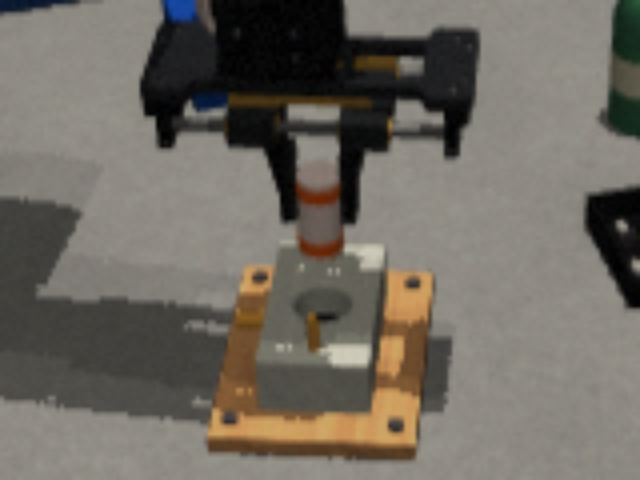

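The cartridge hangs upright at crop (320,210), over the pocket at crop (322,303). I'll correct by about 2 mm and lower it.

Request:
send_rows(moves=[0,-0.1,0.2,-1,0,0,0,0,-0.1,0.2,-2,0,0,0,0,-0.1,0.2,-3,0,0,0,0,-0.1,0.2,-4,0,0,0,0,-0.1,0.2,-4,0,0,0])

```text
time: 6.43
position: [0.5025, -0.0435, 0.0995]
tool_rot: [0.778, 0.629, -0.001, -0.002]
ft_force: [0.5, 0.2, -0.3]
grip_width: 0.0278
grip_force: 11.9
```

Request:
send_rows(moves=[0,0,0,-1,0,0,0,0,0,0,-1.5,0,0,0,0,0,0,-2,0,0,0,0,0,0,-2.5,0,0,0,0,0,0,-2.7,0,0,0])

```text
time: 6.85
position: [0.5035, -0.0436, 0.0738]
tool_rot: [0.778, 0.629, -0.0, -0.0]
ft_force: [0.8, -0.4, -1.1]
grip_width: 0.0277
grip_force: 11.9
```

Request:
send_rows(moves=[0,0,0,0,0,0,0,0,0,0,0,0,0,0,0,0,0,0,0,0,0])

```text
time: 7.1
position: [0.504, -0.0437, 0.0748]
tool_rot: [0.778, 0.629, 0.0, 0.0]
ft_force: [0.3, -0.4, -0.8]
grip_width: 0.0277
grip_force: 11.9
```

Request:
send_rows(moves=[0,0,-0.1,-0.05,0,0,0,0,0,-0.1,-0.1,0,0,0,1,0,-0.1,-0.1,0,0,0,1,0,-0.1,-0.1,0,0,0,1,0,-0.1,-0.1,0,0,0])

```text
time: 7.52
position: [0.5039, -0.0447, 0.0737]
tool_rot: [0.778, 0.629, 0.0, 0.0]
ft_force: [-0.3, 0.0, 0.1]
grip_width: 0.0404
grip_force: 0.0
```

Request:
send_rows(moves=[1,0,0,0,0,0,0,1,0,0,0,0,0,0,1,0,0,0,0,0,0,1,0,0,0,0,0,0,1,0,0,0,0,0,0])

```text
time: 7.93
position: [0.5038, -0.0447, 0.0736]
tool_rot: [0.778, 0.629, 0.0, 0.0]
ft_force: [0.5, -0.4, -0.0]
grip_width: 0.073
grip_force: 0.0
```

Request:
send_rows(moves=[1,0,0,2,0,0,0,1,0,0,5,0,0,0,1,0,0,8,0,0,0,1,0,0,12,0,0,0,1,0,0,16,0,0,0])

```text
time: 8.35
position: [0.5028, -0.0444, 0.2346]
tool_rot: [0.778, 0.629, -0.001, -0.001]
ft_force: [0.3, -0.8, 0.5]
grip_width: 0.0868
grip_force: 0.0
```

```bash
python3 - <<'E'
from h import *
c=shot('wrist'); P=cloud(c); cv2.imwrite('pics/w4.png',c['pixels'][80:300,180:460])
near=np.hypot(P[...,0]-.504,P[...,1]+.045)<.085
rect(P,near&(abs(P[...,2]-.055)<.004),'base')
near=np.hypot(P[...,0]-.504,P[...,1]+.045)<.03
rect(P,near&(P[...,2]>.088)&(P[...,2]<.1),'cart top')
print(c['o']['position'])
E
```

```text
base n 4973 z 0.0552 rect [504.3 -44.9] [120.1  70.2] 77.8 px [322. 180.]
cart top n 502 z 0.0902 rect [504.4 -45.5] [26.7 26.7] 78.3 px [322. 191.]
[ 0.50280677 -0.04438812  0.23457702]
```

View pics/w4.png

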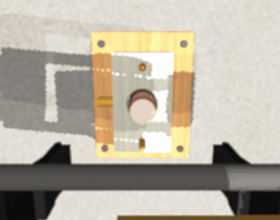

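The crop shows the cartridge standing centred in the pocket at (142,108), between the dowels. It measures within 1 mm of the base centre. Next is the cover.

Request:
send_rows(moves=[1,0,4,0,0,0,0.08,1,0,8,0,0,0,0.16,1,-0.4,12,0,0,0,0.24,1,-0.8,16,0,0,0,0.32,1,-1.2,20,0,0,0,0.374])

```text
time: 8.82
position: [0.4912, 0.1569, 0.2335]
tool_rot: [0.646, 0.763, 0.0, 0.0]
ft_force: [0.6, 0.5, 0.0]
grip_width: 0.0872
grip_force: 0.0
```

Request:
send_rows(moves=[1,-0.8,4,0,0,0,0,1,-1.6,8,0,0,0,0,1,-2.4,12,0,0,0,0,1,-3,16,0,0,0,0,1,-3,17.3,0,0,0,0])

```text
time: 9.23
position: [0.4599, 0.3332, 0.2334]
tool_rot: [0.646, 0.764, 0.001, -0.001]
ft_force: [0.0, 0.6, -0.7]
grip_width: 0.0868
grip_force: 0.0
```

Request:
send_rows(moves=[1,0,0,-1.5,0,0,0,1,0,0,-4,0,0,0,1,0,0,-6,0,0,0,1,0,0,-8,0,0,0,1,0,0,-8,0,0,0])

```text
time: 9.65
position: [0.4592, 0.3266, 0.1497]
tool_rot: [0.647, 0.762, -0.004, -0.002]
ft_force: [-1.9, -0.1, 0.1]
grip_width: 0.0869
grip_force: 0.0
```

```bash
python3 - <<'E'
from h import *
c=shot('wrist'); P=cloud(c)
near=np.hypot(P[...,0]-.46,P[...,1]-.328)<.09
rect(P,near&(abs(P[...,2]-.038)<.004),'cov'); rect(P,near&(abs(P[...,2]-.084)<.005),'grip')
o=monitor.get_obs();print(o['position'],o['tool_rot'],o['q'])
E
```

```text
cov n 5840 z 0.0381 rect [460.4 333.7] [ 70.2 109.8] 9.3 px [324. 179.]
grip n 2086 z 0.0841 rect [461.2 329. ] [29.9 45.6] 9.9 px [324. 208.]
[0.46030227 0.3271913  0.15151216] [ 0.64727787  0.76224893 -0.00258939 -0.00111014] [ 4.20234547e-01  5.62541840e-01  1.66129347e+00 -2.93273919e-04
  9.23387182e-01  2.57638166e-01]
```

Request:
send_rows(moves=[1,0,0.1,-2.5,0,0,0,1,0,0.1,-5,0,0,0,1,0,0.1,-7,0,0,0,1,0,0.1,-8.2,0,0,0,1,0,0.1,-8.2,0,0,0])

```text
time: 10.12
position: [0.4612, 0.3286, 0.0703]
tool_rot: [0.647, 0.762, -0.001, -0.001]
ft_force: [0.6, 0.1, 0.5]
grip_width: 0.0867
grip_force: 0.0
```

Request:
send_rows(moves=[1,0,0,0,0,0,0,1,0,0,0,0,0,0])

```text
time: 10.28
position: [0.463, 0.3297, 0.0731]
tool_rot: [0.647, 0.762, 0.001, 0.001]
ft_force: [0.3, -0.5, -0.5]
grip_width: 0.0866
grip_force: 0.0
```

Request:
send_rows(moves=[1,-0.1,0,-0.6,0,0,0,1,-0.1,0,-1.2,0,0,0,1,-0.1,0,-1.6,0,0,0,0,-0.1,0,-1.6,0,0,0,0,-0.1,0,-1.6,0,0,0], grip_force=40)

```text
time: 10.7
position: [0.4605, 0.3293, 0.0553]
tool_rot: [0.647, 0.762, -0.0, -0.0]
ft_force: [0.1, 0.8, 0.6]
grip_width: 0.0798
grip_force: 0.0
```

Request:
send_rows(moves=[0,0,0,0,0,0,0,0,0,0,0,0,0,0,0,0,0,0,0,0,0,0,0,0,0,0,0,0,0,0,0,0,0,0,0])

```text
time: 11.12
position: [0.4609, 0.3294, 0.0557]
tool_rot: [0.647, 0.762, 0.0, 0.0]
ft_force: [-0.2, -0.4, 0.1]
grip_width: 0.0483
grip_force: 0.0
```

Request:
send_rows(moves=[0,0,0,0,0,0,0,0,0,0,0,0,0,0,0,0,0,0,0,0,0,0,0,0,0,0,0,0,0,0,0,0,0,0,0])

```text
time: 11.53
position: [0.4606, 0.3293, 0.0556]
tool_rot: [0.647, 0.762, -0.0, -0.0]
ft_force: [-0.4, 0.1, 0.4]
grip_width: 0.03
grip_force: 40.0
```

Request:
send_rows(moves=[0,0,0,2,0,0,0,0,0,0,4.5,0,0,0,0,0,0,7.5,0,0,0,0,0,0,10.5,0,0,0,0,0,0,13,0,0,0])

```text
time: 11.95
position: [0.4606, 0.3292, 0.1868]
tool_rot: [0.647, 0.762, -0.0, -0.0]
ft_force: [0.0, -0.5, -2.6]
grip_width: 0.0297
grip_force: 40.0
```

Request:
send_rows(moves=[0,1,-3,0,0,0,-0.07,0,2,-6.5,0,0,0,-0.15,0,3,-10,0,0,0,-0.23,0,3.5,-14,0,0,0,-0.31,0,4.3,-18,0,0,0,-0.374])

```text
time: 12.37
position: [0.5028, 0.148, 0.1851]
tool_rot: [0.778, 0.628, -0.001, -0.0]
ft_force: [0.2, -0.1, -1.9]
grip_width: 0.0299
grip_force: 40.0
```

Request:
send_rows(moves=[0,0,-4,0,0,0,0,0,0,-8,0,0,0,0,0,0,-12,0,0,0,0,0,0,-16,0,0,0,0,0,0,-19.4,0,0,0,0])

```text
time: 12.78
position: [0.5031, -0.0471, 0.1852]
tool_rot: [0.778, 0.628, -0.0, -0.0]
ft_force: [0.7, -0.5, -1.3]
grip_width: 0.0299
grip_force: 40.0
```

Request:
send_rows(moves=[0,0,0,0,0,0,0,0,0,0,0,0,0,0,0,0,0,0,0,0,0,0,0,0,0,0,0,0])

```text
time: 13.12
position: [0.5031, -0.0434, 0.1852]
tool_rot: [0.777, 0.629, -0.0, -0.001]
ft_force: [0.0, 0.0, -3.5]
grip_width: 0.0296
grip_force: 40.0
```

```bash
python3 - <<'E'
from h import *
o=monitor.get_obs(); p=o['position'];print(p,o['tool_rot'],o['ft_force'])
y=R.from_quat(o['tool_rot']).as_matrix()[:,1];print('close deg',np.degrees(np.arctan2(y[1],y[0])))
zt=p[2]-.0556+.038
c=shot('wrist'); P=cloud(c); im=c['pixels'].astype(int); cv2.imwrite('pics/w5.png',c['pixels'])
near=np.hypot(P[...,0]-p[0],P[...,1]-p[1])<.09
rect(P,near&(abs(P[...,2]-zt)<.006),'cov'); rect(P,near&(abs(P[...,2]-zt-.046)<.006),'grip')
for n in ['scene','side']:
    c=shot(n); P=cloud(c); near=np.hypot(P[...,0]-p[0],P[...,1]-p[1])<.09; b=c['pixels'].astype(int); rect(P,near&(b[...,0]>b[...,2]+40)&(abs(P[...,2]-zt)<.006),n)
    near=np.hypot(P[...,0]-p[0],P[...,1]-p[1])<.085
    rect(P,near&(abs(P[...,2]-.055)<.003),n+' base'); 
    cv2.imwrite(f'pics/{n}5.png',c['pixels'])
E
```

```text
[ 0.50307979 -0.04338433  0.18519632] [ 7.77262991e-01  6.29175293e-01 -2.87423389e-04 -7.81545504e-04] [ 0.04575644  0.0199705  -3.46606115]
close deg -12.02133698319992
cov n 9023 z 0.1679 rect [509.7 -16.9] [64.9 70.5] 77.8 px [321. 179.]
grip n 1573 z 0.2138 rect [503.1 -48.3] [14.9 30.1] 77.5 px [321. 282.]
scene n 500 z 0.1681 rect [505.8 -41.4] [121.   71.3] 78.2 px [331. 150.]
scene base n 628 z 0.0553 rect [505.2 -43. ] [123.6  76.3] 78.5 px [330. 189.]
side n 514 z 0.1675 rect [501.7 -44.1] [126.6  70. ] 78.1 px [297. 183.]
side base n 542 z 0.0548 rect [501.3 -47.1] [125.4  70.4] 78.2 px [299. 218.]
```

View pics/w5.png

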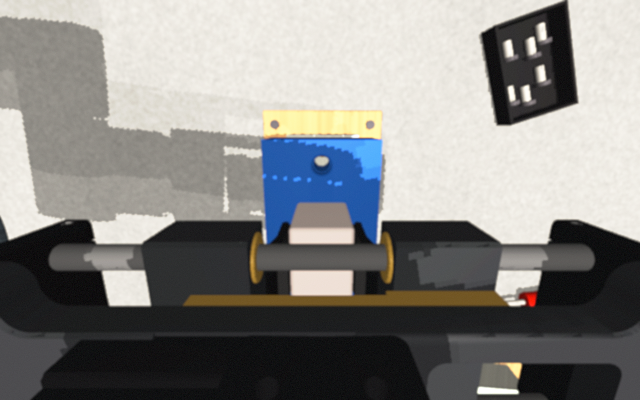

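The wrist view shows the cover held square at (321,190), with a clear dowel hole at (321,162) and the base board beyond it. It needs about +0.5 mm in x and −1.3 mm in y. I'll lower it to just above the dowels.

Request:
send_rows(moves=[0,0.05,-0.15,-1,0,0,0,0,0.05,-0.15,-2,0,0,0,0,0.05,-0.15,-3,0,0,0,0,0.05,-0.15,-3.8,0,0,0,0,0.05,-0.15,-3.8,0,0,0])

```text
time: 13.68
position: [0.5029, -0.0455, 0.1455]
tool_rot: [0.777, 0.629, -0.001, -0.002]
ft_force: [-0.4, -0.6, -2.8]
grip_width: 0.0296
grip_force: 40.0
```

Request:
send_rows(moves=[0,0,0,0,0,0,0,0,0,0,0,0,0,0,0,0,0,0,0,0,0,0,0,0,0,0,0,0])

```text
time: 14.02
position: [0.5047, -0.0463, 0.148]
tool_rot: [0.778, 0.629, 0.0, 0.0]
ft_force: [0.3, 0.8, -2.2]
grip_width: 0.0299
grip_force: 40.0
```

```bash
cat > chk.py <<'E'
from h import *
def st():
    o=monitor.get_obs(); y=R.from_quat(o['tool_rot']).as_matrix()
    print(np.round(o['position'],4),'deg',np.degrees(np.arctan2(y[1,1],y[0,1])).round(2),'z',y[:,2].round(4),'F',np.round(o['ft_force'],1),o['time']); return o
o=st(); p=o['position']; zt=p[2]-.0556+.038
c=shot('wrist'); P=cloud(c); near=np.hypot(P[...,0]-p[0],P[...,1]-p[1])<.085
m=near&(abs(P[...,2]-zt)<.005); rect(P,m,'cov')
Q=P[m]; r=cv2.minAreaRect((Q[:,:2]*1000).astype(np.float32)); a=np.radians(77.8); d=np.array([np.cos(a),np.sin(a)]); nn=np.array([d[1],-d[0]])
s=Q[:,:2]*1000@d; t=Q[:,:2]*1000@nn
cc=(np.percentile(s,99.8)-60)*d+(np.percentile(t,.3)+np.percentile(t,99.7))/2*nn; print('cover centre',cc.round(1))
h=np.hypot(*(Q[:,:2]*1000-cc-45*d).T)
# dowel hole: pixels inside that are not at top height
H=near&(P[...,2]<zt-.005)&(np.hypot(*np.moveaxis(P[...,:2]*1000-cc-45*d,-1,0))<15)
st()
E
python3 chk.py
```

```text
[ 0.5047 -0.0463  0.148 ] deg -12.09 z [ 1.2e-03 -3.0e-04 -1.0e+00] F [ 0.3  0.8 -2.2] 14.0167
cov n 8980 z 0.1307 rect [511.3 -19.7] [64.4 70.4] 77.9 px [321. 179.]
cover centre [505.5 -46.9]
[ 0.5046 -0.0463  0.148 ] deg -12.09 z [ 1.e-03 -3.e-04 -1.e+00] F [ 0.1  0.2 -2.5] 14.0667
```

Request:
send_rows(moves=[0,-0.1,0.16,0,0,0,0,0,-0.1,0.16,0,0,0,0,0,-0.1,0.16,0,0,0,0,0,-0.1,0.16,0,0,0,0,0,-0.1,0.16,0,0,0,0])

```text
time: 14.48
position: [0.5033, -0.0446, 0.1476]
tool_rot: [0.778, 0.629, 0.0, 0.0]
ft_force: [0.3, 0.7, -2.4]
grip_width: 0.0294
grip_force: 40.0
```

```bash
python3 chk.py
```

```text
[ 0.5033 -0.0446  0.1476] deg -12.09 z [ 1.e-04 -1.e-04 -1.e+00] F [ 0.3  0.7 -2.4] 14.4833
cov n 8987 z 0.1302 rect [510.  -18.1] [64.7 70.3] 77.9 px [321. 179.]
cover centre [504.1 -45.2]
[ 0.5033 -0.0446  0.1476] deg -12.09 z [ 1.e-04 -0.e+00 -1.e+00] F [-0.4 -0.1 -2.8] 14.5333
```

Aligned to within 0.2 mm. I'll descend slowly onto the dowels.

Request:
send_rows(moves=[0,0,0,-0.3,0,0,0,0,0,0,-0.6,0,0,0,0,0,0,-0.9,0,0,0,0,0,0,-1.2,0,0,0,0,0,0,-1.2,0,0,0])

```text
time: 14.95
position: [0.5028, -0.0444, 0.1347]
tool_rot: [0.778, 0.629, -0.0, -0.001]
ft_force: [0.2, -0.2, -2.9]
grip_width: 0.0298
grip_force: 40.0
```

Request:
send_rows(moves=[0,0,0,0,0,0,0,0,0,0,0,0,0,0,0,0,0,0,0,0,0])

```text
time: 15.2
position: [0.5034, -0.0446, 0.1356]
tool_rot: [0.778, 0.629, 0.0, 0.0]
ft_force: [-0.6, -0.4, -2.5]
grip_width: 0.0296
grip_force: 40.0
```

```bash
python3 chk.py
```

```text
[ 0.5034 -0.0446  0.1356] deg -12.09 z [ 2.e-04 -1.e-04 -1.e+00] F [-0.6 -0.4 -2.5] 15.2
cov n 8981 z 0.1182 rect [510.1 -18.1] [64.6 70.4] 77.9 px [321. 179.]
cover centre [504.2 -45.2]
[ 0.5034 -0.0446  0.1357] deg -12.09 z [ 3.e-04 -1.e-04 -1.e+00] F [ 0.1  0.2 -1.7] 15.25
```

Request:
send_rows(moves=[0,0,0,-0.2,0,0,0,0,0,0,-0.4,0,0,0,0,0,0,-0.6,0,0,0,0,0,0,-0.8,0,0,0,0,0,0,-0.8,0,0,0])

```text
time: 15.67
position: [0.5029, -0.0445, 0.127]
tool_rot: [0.778, 0.629, -0.0, -0.0]
ft_force: [-0.0, 0.1, -2.5]
grip_width: 0.0299
grip_force: 40.0
```

Bottom at about 0.071 with no contact force, so the dowels have entered the holes.

Request:
send_rows(moves=[0,0,0,-0.2,0,0,0,0,0,0,-0.4,0,0,0,0,0,0,-0.6,0,0,0,0,0,0,-0.8,0,0,0,0,0,0,-0.8,0,0,0])

```text
time: 16.08
position: [0.503, -0.0445, 0.1191]
tool_rot: [0.778, 0.629, -0.0, -0.0]
ft_force: [-0.5, 0.3, -3.1]
grip_width: 0.0297
grip_force: 40.0
```

Request:
send_rows(moves=[0,0,0,-0.1,0,0,0,0,0,0,-0.2,0,0,0,0,0,0,-0.3,0,0,0,0,0,0,-0.3,0,0,0,0,0,0,-0.3,0,0,0])

```text
time: 16.5
position: [0.5032, -0.0446, 0.1165]
tool_rot: [0.778, 0.629, -0.0, -0.0]
ft_force: [0.1, -1.2, -2.9]
grip_width: 0.0294
grip_force: 40.0
```

Request:
send_rows(moves=[0,0,0,-0.1,0,0,0,0,0,0,-0.2,0,0,0,0,0,0,-0.3,0,0,0,0,0,0,-0.4,0,0,0,0,0,0,-0.4,0,0,0])

```text
time: 16.92
position: [0.5035, -0.0446, 0.113]
tool_rot: [0.778, 0.629, 0.0, 0.0]
ft_force: [-1.0, 0.8, 4.9]
grip_width: 0.0293
grip_force: 40.0
```

Request:
send_rows(moves=[0,0,0,-0.05,0,0,0,0,0,0,-0.1,0,0,0,0,0,0,-0.15,0,0,0,0,0,0,-0.2,0,0,0,0,0,0,-0.2,0,0,0])

```text
time: 17.33
position: [0.5035, -0.0446, 0.1111]
tool_rot: [0.778, 0.629, 0.0, 0.0]
ft_force: [-1.3, 0.6, 7.4]
grip_width: 0.0297
grip_force: 40.0
```

Request:
send_rows(moves=[0,0,0,-0.05,0,0,0,0,0,0,-0.1,0,0,0,0,0,0,-0.1,0,0,0,0,0,0,-0.1,0,0,0,0,0,0,-0.1,0,0,0])

```text
time: 17.75
position: [0.5036, -0.0447, 0.1105]
tool_rot: [0.778, 0.629, 0.0, 0.0]
ft_force: [-0.5, 1.3, 8.5]
grip_width: 0.0296
grip_force: 40.0
```

Request:
send_rows(moves=[0,0,0,-0.05,0,0,0,0,0,0,-0.1,0,0,0,0,0,0,-0.1,0,0,0,0,0,0,-0.1,0,0,0,0,0,0,-0.1,0,0,0])

```text
time: 18.17
position: [0.5036, -0.0447, 0.1105]
tool_rot: [0.778, 0.629, 0.0, 0.001]
ft_force: [-2.5, 1.1, 17.9]
grip_width: 0.0295
grip_force: 40.0
```

```bash
python3 chk.py
```

```text
[ 0.5036 -0.0447  0.1105] deg -12.08 z [ 1.3e-03 -5.0e-04 -1.0e+00] F [-2.5  1.1 17.9] 18.1667
cov n 8988 z 0.0932 rect [510.2 -18.1] [64.6 70.5] 78.0 px [321. 179.]
cover centre [504.4 -45.2]
[ 0.5036 -0.0447  0.1105] deg -12.08 z [ 1.3e-03 -5.0e-04 -1.0e+00] F [-2.9  0.5 17.1] 18.2167
```

The faces meet: cover top is at 0.0932 against 0.093 expected. The push rises with no further travel, centring is within 0.3 mm, and it holds at about 18 N. I'll let it settle and hand in.

Request:
send_rows(moves=[0,0,0,0,0,0,0,0,0,0,0,0,0,0,0,0,0,0,0,0,0])

```text
time: 18.47
position: [0.5036, -0.0447, 0.1105]
tool_rot: [0.778, 0.629, 0.0, 0.001]
ft_force: [-1.7, 0.0, 17.5]
grip_width: 0.0295
grip_force: 40.0
```

```bash
python3 -c "
from h import *
o=monitor.get_obs();print(o['position'],o['ft_force'],o['grip_force'])
if 10<o['ft_force'][2]<30: print(workorder.hand_in())"
```

```text
[ 0.50356031 -0.04465893  0.11049329] [-1.70799892  0.04437841 17.53167668] 40.00508554279804
the job is handed in; nothing more can be done
None
```

The job is handed in at about 18.5 s: the cartridge is in the pocket and the cover is on both dowels, measured flush and still gripped and pressed at about 18 N; the hand-in returned no verdict.

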